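# Find the loose clamp bolt and hold its nut cap open

### The job

One of the three clamp bolts on the aluminium flow-cell block has lost its thread: tap the bolt heads firmly from above, with all caps still shut, until you find the one that sinks right in. Then lift open the hinged cap just behind that bolt, and only that one, and finish while still holding it up in the gripper, clearly more than halfway to upright (about 60 degrees), so that a colleague can reach the nut beneath. Leave the other things on the block and bench where they are.

Things in the scene. Friction and masses are not known exactly. Their poses are not given: they have to be found in the camera images.
- block: fixed aluminium block, 140 mm (x) by 330 mm (y) by 60 mm high; origin at the centre of its underside, on the bench; its x axis points from the bolts (robot side) to the cap hinges, its y axis along the row of three stations, z up. It carries three equal stations 100 mm apart along y (a at y = -100, b at 0, c at +100 mm): at each a hex bolt in front, 45 mm to the -x side of the middle, and right behind it a hinged cap over the nut of that bolt
- bolt_a (a joint): how far bolt a has been pushed in (m): 0 at the start, 0.010 when sunk fully. Exactly one of the three bolts is loose, which one changes from run to run and cannot be seen: it sinks the full 10 mm under a push of about 2 N and stays down. The other two are stopped hard and give less than 2 mm
- bolt_a_top (a point): centre of the top face of the steel hex head of bolt a, 27 mm across corners, 10 mm thick; its top stands 84 mm above the bench, 24 mm above the block; moves with the bolt
- cap_a (a joint): opening angle of cap a (rad): 0 shut, stop at 1.4. Grey cap, plate 60 by 60 by 6 mm with a skirt below, its top 77 mm above the bench. A weak spring and its weight shut it as soon as it is let go (1 to 2 N at the tab holds it)
- cap_a_tab (a point): grip point in the black upright tab of cap a, moves with the cap. Tab: 8 mm thick along the block's y, 26 mm along x, 34 mm high above the cap, top rounded (13 mm radius) about the y axis; the point is 24 mm above the cap's top and 10 mm below the tab's top. Shut, it is 46 mm to the -x side of the hinge axis and 27 mm above it. The tab may turn between the pads
- cap_a_hinge (a point): middle of the hinge axis of cap a, 74 mm above the bench, along the block's y at the far (+x) edge of the cap; the cap's near edge swings up and away from the robot
- bolt_b (a joint): how far bolt b has been pushed in (m): 0 at the start, 0.010 when sunk fully. Exactly one of the three bolts is loose, which one changes from run to run and cannot be seen: it sinks the full 10 mm under a push of about 2 N and stays down. The other two are stopped hard and give less than 2 mm
- bolt_b_top (a point): centre of the top face of the steel hex head of bolt b, 27 mm across corners, 10 mm thick; its top stands 84 mm above the bench, 24 mm above the block; moves with the bolt
- cap_b (a joint): opening angle of cap b (rad): 0 shut, stop at 1.4. Grey cap, plate 60 by 60 by 6 mm with a skirt below, its top 77 mm above the bench. A weak spring and its weight shut it as soon as it is let go (1 to 2 N at the tab holds it)
- cap_b_tab (a point): grip point in the black upright tab of cap b, moves with the cap. Tab: 8 mm thick along the block's y, 26 mm along x, 34 mm high above the cap, top rounded (13 mm radius) about the y axis; the point is 24 mm above the cap's top and 10 mm below the tab's top. Shut, it is 46 mm to the -x side of the hinge axis and 27 mm above it. The tab may turn between the pads
- cap_b_hinge (a point): middle of the hinge axis of cap b, 74 mm above the bench, along the block's y at the far (+x) edge of the cap; the cap's near edge swings up and away from the robot
- bolt_c (a joint): how far bolt c has been pushed in (m): 0 at the start, 0.010 when sunk fully. Exactly one of the three bolts is loose, which one changes from run to run and cannot be seen: it sinks the full 10 mm under a push of about 2 N and stays down. The other two are stopped hard and give less than 2 mm
- bolt_c_top (a point): centre of the top face of the steel hex head of bolt c, 27 mm across corners, 10 mm thick; its top stands 84 mm above the bench, 24 mm above the block; moves with the bolt
- cap_c (a joint): opening angle of cap c (rad): 0 shut, stop at 1.4. Grey cap, plate 60 by 60 by 6 mm with a skirt below, its top 77 mm above the bench. A weak spring and its weight shut it as soon as it is let go (1 to 2 N at the tab holds it)
- cap_c_tab (a point): grip point in the black upright tab of cap c, moves with the cap. Tab: 8 mm thick along the block's y, 26 mm along x, 34 mm high above the cap, top rounded (13 mm radius) about the y axis; the point is 24 mm above the cap's top and 10 mm below the tab's top. Shut, it is 46 mm to the -x side of the hinge axis and 27 mm above it. The tab may turn between the pads
- cap_c_hinge (a point): middle of the hinge axis of cap c, 74 mm above the bench, along the block's y at the far (+x) edge of the cap; the cap's near edge swings up and away from the robot
- spare_nut: bystander, not to be moved: loose spare steel hex nut, 22 mm across corners, 9 mm high, lying on the deck of the block between two bolts; origin at the centre of its underside
- wrench: bystander, not to be moved: steel open wrench, 160 mm long, lying flat on the bench on the robot side of the block, roughly parallel to its long front
- dish: bystander, not to be moved: shallow glass dish, 90 mm across, 16 mm high, on the bench behind the block; origin at the centre of its underside
- beaker: bystander, not to be moved: glass beaker, 66 mm across, 85 mm high, on the bench behind the block; origin at the centre of its underside
- oil_bottle: bystander, not to be moved: amber oil sample bottle, 48 mm across, 110 mm high, to the left of the block; origin at the centre of its underside
- sample_jar: bystander, not to be moved: white jar, 60 mm across, 75 mm high, to the right of the block; origin at the centre of its underside

How it is judged:
By the outcome, as a careful person would: the job done as asked, in the order asked, and still so for the second after the job is handed in, while the arm keeps its last pose, push and grip.
It also fails if it takes over 45 s, if anything falls off the work surface, if the arm or the gripper's body presses on something with over 40 N, if the wrist force passes 120 N, or if a joint passes its speed limit or range.

### The arm

A 6-joint arm with a two-finger parallel gripper is mounted at the origin on the work surface. World frame = base frame: x ahead of the robot, y to its left, z up, the work surface at z = 0. Lengths are in mm, angles in rad, forces in N, time in s.
With the tool pointing down it reaches from about 275 to 750 mm from the base axis. Payload 10.2 kg.
Tool frame: the origin (TCP) lies at the very end of the fingers, on their centre line; the grasp point (between the pads) lies 19 mm behind it; z points along the fingers, y is the line along which they close (so a half turn about z gives the same grasp; the last joint's range is limited). The gripper opens to 85 mm and grips with 20 to 120 N. Pads are 22 mm wide; open, the fingers measure 114 mm over their backs; the gripper's body (76 mm by 85 mm) begins 54 mm behind the grasp point. The pads swing forward as they close: fully open they stand 13 mm farther back than shut.
Start: joints at [1.014, 0.313, 1.498, -0, 1.331, -0.223], TCP at [172.022, 496.024, 231.294] pointing down, gripper open.
Joint ranges: [-2.94, 2.94], [-0.97, 2.17], [0.19, 2.56], [-1.23, 4.37], [0.02, 3.11], [-2.88, 2.88]. Speed limits (rad/s): [2.39, 2.39, 3.01, 3.14, 3.14, 3.14].

### API

Orientations are given as a unit quaternion [w, x, y, z].
In Python, from rig import ctrl gives the robot as it stands.
- The arm moves only by the shell command python3 -m inch 'ROWS' [OPENING] [FORCE]. ROWS is text: rows parted by semicolons, each of 6 numbers parted by spaces: the shift along the tool's x, y, z in mm, then the turn, a rotation vector about the tool's x, y, z in units of 6 degrees (1.0 is 6 degrees). A call has exactly 10 rows; each row shifts and turns the commanded pose from where the row before left it, along the tool's axes as they then stand; what a row does not reach is not made up. A row lasts 1/12 s, in which the tool goes at most 41.7 mm and 7.16 degrees, less where a joint would pass 70% of its speed; a pose out of reach is approached as far as the arm can. A call with a gripper value outside its range is refused whole. OPENING is the opening, from 0 (shut) to 1 (fully open), set as the call begins (- or left out, the last holds). The fingers move at their own pace and stop on an object; FORCE is the grip in N (left out, the last holds). Time passes only in rows, so rows that do not move let the fingers close, or fill a call up. It gives the time, the measured TCP pose, the force, the opening and the grip force at its end, in the units of the state.
- ctrl.sense(): the state, without advancing time (a new reading comes with each control period).
- ctrl.capture(name): name is "side" or "top"; returns a dict with "image" (480x640x3 uint8, red, green, blue), "intrinsics" (3x3 intrinsics, pixels), "rvec" (rotation vector, rad) and "tvec" (3), from world to camera coordinates, as OpenCV has them. Camera axes: x right, y down, z forward; pixel columns grow to the right and rows downward; lengths in mm; the calibration is good to about 2 mm. A picture is of the moment at which its call begins. There is no depth.
- ctrl.finish_job(): hands the job in; it is judged then, once.
The state is a dict: "time_s": time; "joints": joint angles; "dq": joint speeds; "tau": joint torques, N m; "eef_pos": TCP position; "ee_rot": TCP orientation; "force": force on the tool from outside, world axes, zero at the start; "wrist_torque": the same for the moment, N m; "grip_width": opening from 0.0 (shut) to 1.0 (fully open); "grip_force": force on a finger pad.
Only numpy, scipy, OpenCV 4.12 (cv2) and the standard library are available. Lean on these libraries where they do the work, as an engineer would, in place of code of your own. Each camera call takes 0.05 s, during which the arm holds its last target. There are 200 camera calls.

## Working session

There is one attempt and no reset: what is moved stays moved. The work goes in short steps, Python scripts to look and compute and a shell command to move; the robot and the scene stay as the last step left them, time stands still between calls to the robot, and variables do not carry over. Pictures are saved under pics/ and viewed, at most 10 in all, crops included, and the job is handed in when it is done.

```bash
ls; mkdir -p pics; python3 - <<'E'
from rig import ctrl
import cv2,pickle
for n in("top","side"):
    c=ctrl.capture(n); cv2.imwrite(f"pics/{n}0.png",c["image"][:,:,::-1]); pickle.dump(c,open(n+"0.pkl","wb"))
s=ctrl.sense(); print({k:s[k] for k in("time_s","eef_pos","ee_rot","force","grip_width")})
E
```

```text
pics
{'time_s': 0.1, 'eef_pos': array([171.91055847, 495.81639601, 230.78611075]), 'ee_rot': array([-2.23527686e-04,  1.66131703e-01,  9.86103400e-01, -5.40179562e-04]), 'force': array([0.33364504, 0.27604913, 0.28518508]), 'grip_width': 0.9999686133066448}
```

View pics/top0.png

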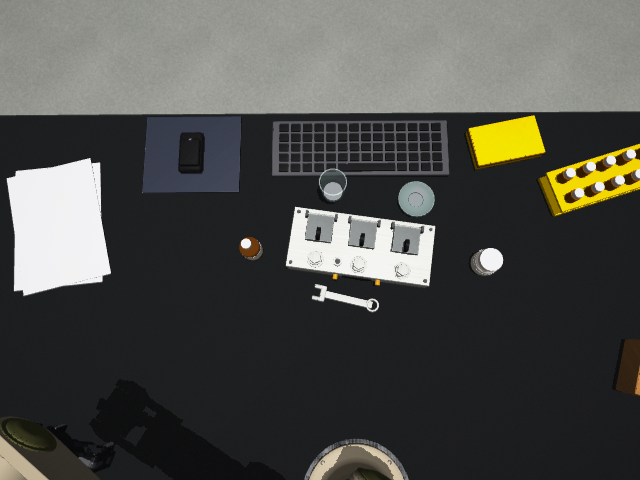

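View pics/side0.png

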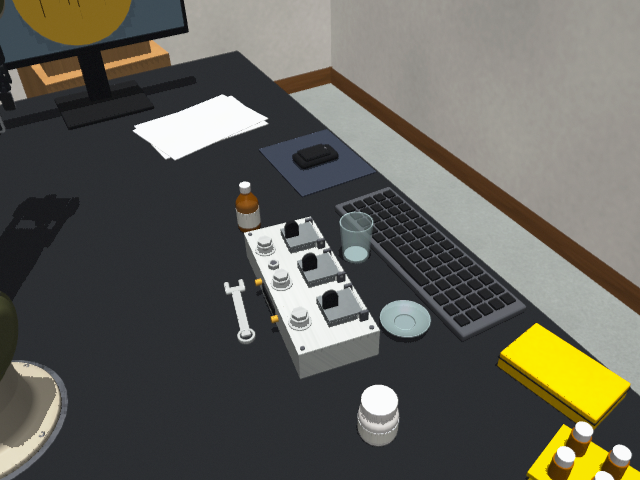

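The top view shows the block with bolts near (316,258), (359,264) and (402,269), and tabs near (318,234), (362,239) and (406,244). The side view has the bolts near (265,243), (281,278) and (299,315). The spare nut lies between the bolts of b and c. I'll zoom in on both.

```bash
python3 - <<'E'
import cv2,numpy as np
t=cv2.imread("pics/top0.png")[200:296,280:440]; s=cv2.imread("pics/side0.png")[210:370,240:390]
t=cv2.resize(t,None,fx=3,fy=3,interpolation=cv2.INTER_CUBIC); s=cv2.resize(s,None,fx=2.1,fy=2.1,interpolation=cv2.INTER_CUBIC)
o=np.zeros((max(t.shape[0],s.shape[0]),t.shape[1]+s.shape[1],3),np.uint8); o[:t.shape[0],:t.shape[1]]=t; o[:s.shape[0],t.shape[1]:]=s
print(o.shape); cv2.imwrite("pics/z0.png",o)
E
```

```text
(336, 795, 3)
```

View pics/z0.png

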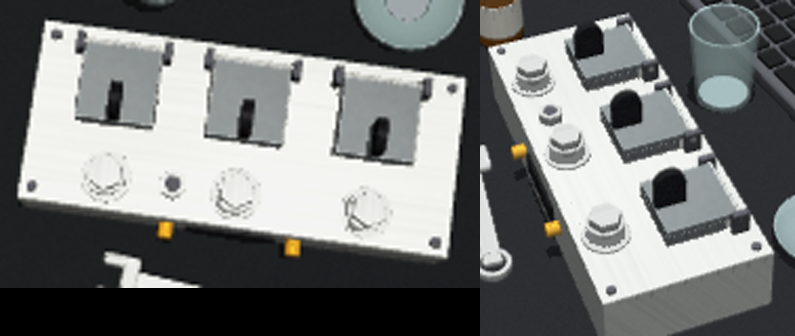

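The zoom shows the bolt tops at about (106,170), (237,189) and (370,208) in the top half, and (534,66), (567,136) and (606,218) in the side half. I'll fit the block pose to these points plus the deck corners.

```bash
cat >h.py <<'E'
import cv2,pickle,numpy as np
from scipy.optimize import least_squares
def proj(c,P): return cv2.projectPoints(np.float64(P),np.float64(c["rvec"]),np.float64(c["tvec"]),np.float64(c["intrinsics"]),None)[0][:,0]
def W(p,P):
    P=np.float64(P); c,s=np.cos(p[2]),np.sin(p[2])
    return np.c_[p[0]+c*P[:,0]-s*P[:,1],p[1]+s*P[:,0]+c*P[:,1],P[:,2]]
E
python3 - <<'E'
from h import *
T,S=[pickle.load(open(n+"0.pkl","rb")) for n in("top","side")]
B=[[-45,y,84] for y in(100,0,-100)]
D=[[70,165,60],[70,-165,60],[-70,-165,60],[-70,165,60]]
ut=np.array([[106,170],[237,189],[370,208],[45,20],[466,77],[449,255],[19,200]])/3+[280,200]
us=(np.array([[534,62],[567,132],[606,213]])-[480,0])/2.1+[240,210]
r=lambda p:np.r_[(proj(T,W(p,B+D))-ut).ravel(),(proj(S,W(p,B))-us).ravel()]
f=least_squares(r,[450,0,-.1]); p=f.x; print(p,np.degrees(p[2])); print(r(p).reshape(-1,2).round(1))
np.save("p.npy",p)
print("bolts c,b,a",W(p,B).round(1))
# nut, and tab guess
for n,c in(("T",T),("S",S)): print(n,(-cv2.Rodrigues(c["rvec"])[0].T@c["tvec"].ravel()).round())
E
```

```text
[ 5.56325576e+02 -1.70277849e+01 -1.42820200e-01] -8.182994712660209
[[-0.1  0.6]
 [ 0.3  0.2]
 [ 0.3 -0.1]
 [ 0.2  0.2]
 [ 0.2 -0.1]
 [-0.2  0.3]
 [-0.3 -1. ]
 [-0.7 -0.3]
 [ 0.1 -0.1]
 [ 0.5 -0.2]]
bolts c,b,a [[ 526.    88.4   84. ]
 [ 511.8  -10.6   84. ]
 [ 497.6 -109.6   84. ]]
T [ 357.   45. 1228.]
S [ 202. -740.  806.]
```

The fit agrees to within 1 px. Next I'll align the tool with the block, shut the gripper, and go above bolt c.

```bash
cat >>h.py <<'E'
def state():
    from rig import ctrl
    s=ctrl.sense(); p=np.load("p.npy"); q=s["ee_rot"]
    from scipy.spatial.transform import Rotation as R
    M=R.from_quat(q,scalar_first=True).as_matrix()
    e=s["eef_pos"]; c,n=np.cos(p[2]),np.sin(p[2]); d=e[:2]-p[:2]
    print("t%.2f"%s["time_s"],"block-frame",np.round([c*d[0]+n*d[1],-n*d[0]+c*d[1],e[2]],1),"yaw err deg(tool y)",np.degrees(np.arctan2(M[1,1],M[0,1])-np.pi/2-p[2]).round(2),"z",M[:,2].round(3),"F",s["force"].round(1),"w",round(s["grip_width"],3),"g",round(float(s["grip_force"]),1))
E
python3 -m inch '0 0 0 0 0 -0.91; 0 0 0 0 0 -0.91; -27 -23 0 0 0 0; -27 -23 0 0 0 0; -27 -23 0 0 0 0; -27 -23 0 0 0 0; -27 -23 0 0 0 0; -27 -23 0 0 0 0; -27 -23 0 0 0 0; -27 -23 0 0 0 0' 0 40; python3 -c "from h import *; state()"
```

```text
time_s: 0.93
eef_pos: [360.3, 281.5, 231.2]
ee_rot: [-0.0, 0.072, 0.997, -0.0]
force: [-0.2, 0.3, -0.2]
grip_width: -0.002
grip_force: 0.0
t0.93 block-frame [-236.6  267.6  231.2] yaw err deg(tool y) -0.02 z [-0. -0. -1.] F [-0.2  0.3 -0.2] w -0.002 g 0.0
```

```bash
python3 -m inch '-24 -21 0 0 0 0; -24 -21 0 0 0 0; -24 -21 0 0 0 0; -24 -21 0 0 0 0; -24 -21 10 0 0 0; -24 -21 20 0 0 0; -24 -21 30 0 0 0; -24 -21 35 0 0 0; 0 0 26 0 0 0; 0 0 0 0 0 0'; python3 - <<'E'
from h import *; state()
from rig import ctrl
c=ctrl.capture("side"); t=ctrl.capture("top")
cv2.imwrite("pics/c1.png",np.hstack([cv2.resize(i[:,:,::-1],(400,300)) for i in (c["image"][180:390,210:490],t["image"][150:330,250:490])]))
E
```

```text
time_s: 1.77
eef_pos: [519.8, 92.5, 110.9]
ee_rot: [-0.005, 0.073, 0.997, -0.0]
force: [0.4, -0.4, -1.4]
grip_width: 0.0
grip_force: 0.0
t1.77 block-frame [-51.7 103.2 110.9] yaw err deg(tool y) -0.15 z [-0.01  0.   -1.  ] F [ 0.4 -0.4 -1.4] w 0.0 g 0.0
```

View pics/c1.png

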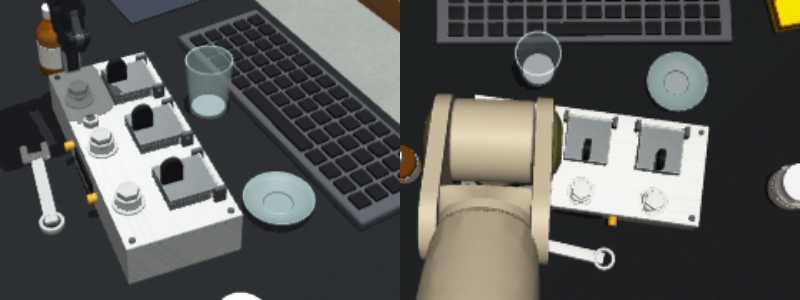

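The side view shows the closed fingertips above bolt c, at about (75,70) in the left crop. The arm is still settling, so I'll check, then press down.

```bash
python3 -m inch '0 0 0 0 0 0; 0 0 0 0 0 0; 0 0 5 0 0 0; 0 0 5 0 0 0; 0 0 5 0 0 0; 0 0 5 0 0 0; 0 0 3 0 0 0; 0 0 2 0 0 0; 0 0 0 0 0 0; 0 0 0 0 0 0'; python3 -c "from h import *; state()"
```

```text
time_s: 2.7
eef_pos: [522.2, 93.5, 90.9]
ee_rot: [-0.0, 0.072, 0.997, 0.0]
force: [0.6, -0.4, 0.4]
grip_width: 0.003
grip_force: 0.0
t2.70 block-frame [-49.5 104.5  90.9] yaw err deg(tool y) -0.03 z [-0.  0. -1.] F [ 0.6 -0.4  0.4] w 0.003 g 0.0
```

```bash
python3 -m inch '-4.5 -4.5 0 0 0 0; 0 0 3 0 0 0; 0 0 2 0 0 0; 0 0 2 0 0 0; 0 0 1 0 0 0; 0 0 1 0 0 0; 0 0 1 0 0 0; 0 0 0 0 0 0; 0 0 0 0 0 0; 0 0 0 0 0 0'; python3 -c "from h import *; state()"
```

```text
time_s: 3.53
eef_pos: [526.1, 88.3, 83.7]
ee_rot: [0.001, 0.071, 0.997, -0.0]
force: [-11.8, -2.1, 29.4]
grip_width: -0.002
grip_force: 14.4
t3.53 block-frame [-44.9  99.9  83.7] yaw err deg(tool y) 0.01 z [ 0.001 -0.001 -1.   ] F [-11.8  -2.1  29.4] w -0.002 g 14.4
```

Bolt c holds firm: 29 N with almost no give. Moving on to b.

```bash
python3 -m inch '0 0 -10 0 0 0; 0 0 -12 0 0 0; 0 -20 0 0 0 0; 0 -20 0 0 0 0; 0 -20 0 0 0 0; 0 -20 0 0 0 0; 0 -20 0 0 0 0; 0 0 0 0 0 0; 0 0 0 0 0 0; 0 0 0 0 0 0'; python3 -c "from h import *; state()"
```

```text
time_s: 4.37
eef_pos: [511.7, -10.1, 102.9]
ee_rot: [-0.0, 0.072, 0.997, 0.0]
force: [0.2, 0.4, 0.6]
grip_width: 0.001
grip_force: 0.0
t4.37 block-frame [-45.2   0.5 102.9] yaw err deg(tool y) -0.02 z [-0.  0. -1.] F [0.2 0.4 0.6] w 0.001 g 0.0
```

```bash
python3 -m inch '0 0 8 0 0 0; 0 0 6 0 0 0; 0 0 2 0 0 0; 0 0 2 0 0 0; 0 0 1 0 0 0; 0 0 1 0 0 0; 0 0 1 0 0 0; 0 0 1 0 0 0; 0 0 0 0 0 0; 0 0 0 0 0 0'; python3 -c "from h import *; state()"
```

```text
time_s: 5.2
eef_pos: [511.7, -10.7, 81.0]
ee_rot: [0.0, 0.072, 0.997, -0.0]
force: [-0.2, 0.3, -0.8]
grip_width: 0.0
grip_force: 0.0
t5.20 block-frame [-45.1  -0.1  81. ] yaw err deg(tool y) -0.02 z [ 0. -0. -1.] F [-0.2  0.3 -0.8] w 0.0 g 0.0
```

At b the tip is 3 mm below the head height with no force, so it's sinking. I'll push it all the way.

```bash
python3 -m inch '0 0 2 0 0 0; 0 0 2 0 0 0; 0 0 2 0 0 0; 0 0 1 0 0 0; 0 0 1 0 0 0; 0 0 1 0 0 0; 0 0 0 0 0 0; 0 0 0 0 0 0; 0 0 0 0 0 0; 0 0 0 0 0 0'; python3 -c "from h import *; state()"
```

```text
time_s: 6.03
eef_pos: [511.9, -10.7, 73.9]
ee_rot: [0.001, 0.071, 0.997, -0.0]
force: [-8.0, 0.4, 22.8]
grip_width: -0.003
grip_force: 11.3
t6.03 block-frame [-44.8  -0.1  73.9] yaw err deg(tool y) -0.0 z [ 0.001 -0.001 -1.   ] F [-8.   0.4 22.8] w -0.003 g 11.3
```

Bolt b sank fully to 73.9 and stopped hard, so b is the loose one. I'll lift off, open partly, and locate tab b from the first pictures.

```bash
python3 -m inch '0 0 -20 0 0 0; 0 0 -20 0 0 0; 0 0 -20 0 0 0; 0 0 -15 0 0 0; 0 0 0 0 0 0; 0 0 0 0 0 0; 0 0 0 0 0 0; 0 0 0 0 0 0; 0 0 0 0 0 0; 0 0 0 0 0 0' 0.5; python3 - <<'E'
from h import *; state(); p=np.load("p.npy")
T,S=[pickle.load(open(n+"0.pkl","rb")) for n in("top","side")]
# tab b blob in each view: dark pixels near the seed
pts={}
for n,c,seed in(("T",T,(362,239)),("S",S,(310,260))):
    m=(c["image"].max(2)<60).astype(np.uint8)
    x,y=seed; w=np.zeros_like(m); w[y-14:y+15,x-10:x+11]=m[y-14:y+15,x-10:x+11]
    k,l,st,ce=cv2.connectedComponentsWithStats(w); i=1+np.argmin(np.hypot(*(ce[1:]-seed).T))
    print(n,st[i],ce[i]); pts[n]=ce[i]
# tab silhouette centroid is about mid-height z~96, seen from both views
for name,f in(("top",T),("side",S)): pass
r=lambda X:np.r_[proj(T,W(p,[[X[0],X[1],X[2]]]))[0]-pts["T"],proj(S,W(p,[[X[0],X[1],X[2]]]))[0]-pts["S"]]
f=least_squares(r,[0,0,96]); print("block frame centroid",f.x.round(1),f.fun.round(2))
E
```

```text
time_s: 6.87
eef_pos: [511.4, -10.5, 146.3]
ee_rot: [-0.001, 0.072, 0.997, 0.0]
force: [0.3, -0.0, 0.1]
grip_width: 0.5
grip_force: 0.0
t6.87 block-frame [-45.4   0.  146.3] yaw err deg(tool y) -0.02 z [-0.001  0.    -1.   ] F [ 0.3 -0.   0.1] w 0.5 g 0.0
T [359 233   6  14  54] [361.5        239.72222222]
S [300 254  17  17 217] [308.99539171 262.10138249]
block frame centroid [ 7.4  2.2 89.9] [-0.05  0.18  0.14 -0.04]
```

```bash
python3 -m inch '-17 0 0 0 0 0; -17 0 0 0 0 0; -17 0 0 0 0 0; 0 0 12 0 0 0; 0 0 12 0 0 0; 0 0 12 0 0 0; 0 0 12 0 0 0; 0 0 10 0 0 0; 0 0 6 0 0 0; 0 0 0 0 0 0'; python3 - <<'E'
from h import *; state()
from rig import ctrl
c=ctrl.capture("side"); cv2.imwrite("pics/c2.png",cv2.resize(c["image"][190:340,230:410,::-1],None,fx=4,fy=4,interpolation=cv2.INTER_CUBIC)[:600]) 
E
```

```text
time_s: 7.7
eef_pos: [561.5, -17.7, 81.6]
ee_rot: [-0.001, 0.072, 0.997, 0.0]
force: [-0.4, -0.1, -0.5]
grip_width: 0.499
grip_force: 0.0
t7.70 block-frame [ 5.2  0.  81.6] yaw err deg(tool y) -0.02 z [-0.002  0.001 -1.   ] F [-0.4 -0.1 -0.5] w 0.499 g 0.0
```

View pics/c2.png

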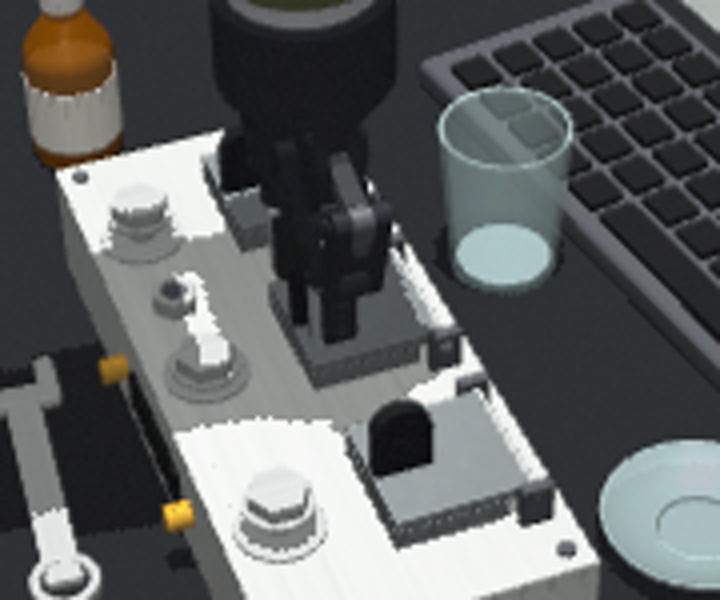

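Fingers straddle tab b, with the pads at about (335,310), and bolt b visibly lower at (205,350). Closing.

```bash
python3 -m inch '0 0 0 0 0 0; 0 0 0 0 0 0; 0 0 0 0 0 0; 0 0 0 0 0 0; 0 0 0 0 0 0; 0 0 0 0 0 0; 0 0 0 0 0 0; 0 0 0 0 0 0; 0 0 0 0 0 0; 0 0 0 0 0 0' 0 35; python3 - <<'E'
from h import *; state()
# arc: tool steps (tool x=-block x, tool z=-up), 46/27 about the hinge, steps of 6 deg
r,a0=np.hypot(46,27),np.arctan2(27,-46)
a=a0-np.radians(np.arange(0,79,6)); P=np.c_[r*np.cos(a),r*np.sin(a)]
print((np.diff(P,axis=0)*[-1,-1]).round(1), P[-1])
E
```

```text
time_s: 8.58
eef_pos: [562.5, -17.3, 83.6]
ee_rot: [0.001, 0.072, 0.997, 0.0]
force: [0.2, 5.9, 4.7]
grip_width: 0.084
grip_force: 38.2
t8.58 block-frame [ 6.1  0.6 83.6] yaw err deg(tool y) -0.02 z [ 0.001  0.001 -1.   ] F [0.2 5.9 4.7] w 0.084 g 38.2
[[-3.1 -4.7]
 [-3.5 -4.3]
 [-4.  -3.9]
 [-4.4 -3.5]
 [-4.7 -3. ]
 [-5.  -2.5]
 [-5.2 -2. ]
 [-5.4 -1.4]
 [-5.5 -0.8]
 [-5.6 -0.3]
 [-5.6  0.3]
 [-5.5  0.9]
 [-5.4  1.5]] [16.84604744 50.60840529]
```

The tips seem to touch the cap plate slightly, so I'll regrip 3 mm higher. Then I'll compute the arc with the tool tilting at half the cap's rate.

```bash
python3 -m inch '0 0 0 0 0 0; 0 0 0 0 0 0; 0 0.6 -1.5 0 0 0; 0 0 -1.5 0 0 0; 0 0 0 0 0 0; 0 0 0 0 0 0; 0 0 0 0 0 0; 0 0 0 0 0 0; 0 0 0 0 0 0; 0 0 0 0 0 0' 0.3 35;  python3 -m inch '0 0 0 0 0 0; 0 0 0 0 0 0; 0 0 0 0 0 0; 0 0 0 0 0 0; 0 0 0 0 0 0; 0 0 0 0 0 0; 0 0 0 0 0 0; 0 0 0 0 0 0; 0 0 0 0 0 0; 0 0 0 0 0 0' 0 35; python3 - <<'E'
from h import *; state()
r,a0=np.hypot(46,30),np.arctan2(30,-46)
th=np.radians(np.arange(0,79,4)); ph=th/2; a=a0-th
G=np.c_[r*np.cos(a),r*np.sin(a)]; T=G+19*np.c_[-np.sin(ph),-np.cos(ph)]
for i in range(len(th)-1):
    d=T[i+1]-T[i]; f=ph[i]
    print(i+1, round(d@[-np.cos(f),np.sin(f)],1), round(d@[-np.sin(f),-np.cos(f)],1))
E
```

```text
time_s: 9.42
eef_pos: [562.2, -17.3, 85.9]
ee_rot: [-0.0, 0.072, 0.997, 0.0]
force: [0.6, -0.8, 0.3]
grip_width: 0.303
grip_force: 0.0
time_s: 10.25
eef_pos: [562.2, -17.2, 86.0]
ee_rot: [-0.0, 0.072, 0.997, 0.0]
force: [-0.3, 2.1, 1.8]
grip_width: 0.086
grip_force: 38.1
t10.25 block-frame [ 5.8  0.7 86. ] yaw err deg(tool y) -0.02 z [-0.  0. -1.] F [-0.3  2.1  1.8] w 0.086 g 38.1
1 -1.5 -3.1
2 -1.6 -3.1
3 -1.8 -3.0
4 -1.9 -2.9
5 -2.0 -2.8
6 -2.1 -2.7
7 -2.1 -2.6
8 -2.2 -2.5
9 -2.3 -2.4
10 -2.4 -2.3
11 -2.5 -2.2
12 -2.6 -2.1
13 -2.6 -2.0
14 -2.7 -1.9
15 -2.8 -1.7
16 -2.8 -1.6
17 -2.9 -1.5
18 -2.9 -1.4
19 -3.0 -1.3
```

Tilt per row is 2° (0.33 units). First half of the arc:

```bash
python3 -m inch '-1.5 0 -3.1 0 0.33 0; -1.6 0 -3.1 0 0.33 0; -1.8 0 -3 0 0.33 0; -1.9 0 -2.9 0 0.33 0; -2 0 -2.8 0 0.33 0; -2.1 0 -2.7 0 0.33 0; 0 0 0 0 0 0; 0 0 0 0 0 0; 0 0 0 0 0 0; 0 0 0 0 0 0'; python3 - <<'E'
from h import *; state()
from rig import ctrl
c=ctrl.capture("side"); cv2.imwrite("pics/c3.png",cv2.resize(c["image"][190:340,230:410,::-1],None,fx=4,fy=4,interpolation=cv2.INTER_CUBIC)) 
E
```

```text
time_s: 11.08
eef_pos: [572.5, -18.7, 101.1]
ee_rot: [-0.106, 0.071, 0.992, 0.008]
force: [-6.7, 1.4, -3.2]
grip_width: 0.086
grip_force: 36.7
t11.08 block-frame [ 16.2   0.6 101.1] yaw err deg(tool y) -0.02 z [-0.21   0.03  -0.977] F [-6.7  1.4 -3.2] w 0.086 g 36.7
```

View pics/c3.png

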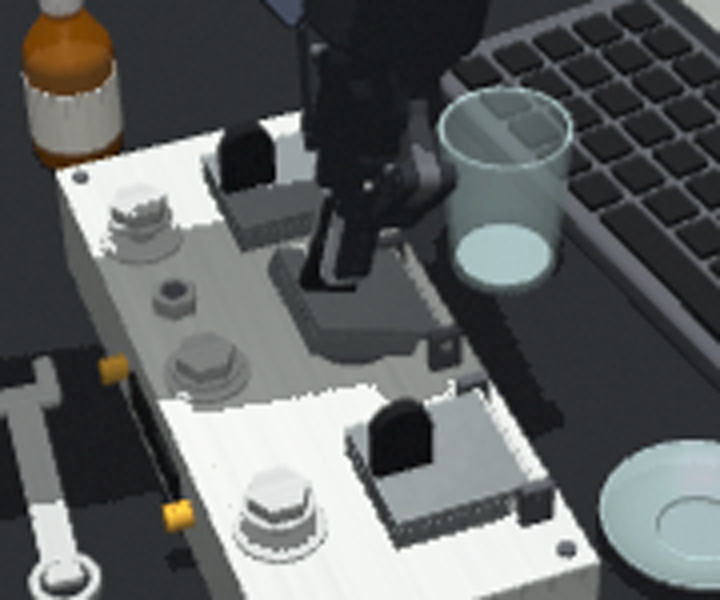

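Cap b is rising with the tab held at about (330,255). The other caps are shut and the nut hasn't moved. Continuing along the arc.

```bash
python3 -m inch '-2.1 0 -2.6 0 0.33 0; -2.2 0 -2.5 0 0.33 0; -2.3 0 -2.4 0 0.33 0; -2.4 0 -2.3 0 0.33 0; -2.5 0 -2.2 0 0.33 0; -2.6 0 -2.1 0 0.33 0; -2.6 0 -2 0 0.33 0; 0 0 0 0 0 0; 0 0 0 0 0 0; 0 0 0 0 0 0'; python3 -c "from h import *; state()"
```

```text
time_s: 11.97
eef_pos: [593.5, -21.8, 112.0]
ee_rot: [-0.225, 0.07, 0.972, 0.016]
force: [-7.9, 1.7, 0.4]
grip_width: 0.083
grip_force: 36.0
t11.97 block-frame [ 37.5   0.6 112. ] yaw err deg(tool y) -0.02 z [-0.435  0.063 -0.898] F [-7.9  1.7  0.4] w 0.083 g 36.0
```

```bash
python3 -m inch '-2.7 0 -1.9 0 0.33 0; -2.8 0 -1.7 0 0.33 0; -2.8 0 -1.6 0 0.33 0; -2.9 0 -1.5 0 0.33 0; -2.9 0 -1.4 0 0.33 0; -3 0 -1.3 0 0.33 0; 0 0 0 0 0 0; 0 0 0 0 0 0; 0 0 0 0 0 0; 0 0 0 0 0 0'; python3 - <<'E'
from h import *; state()
from rig import ctrl
c=ctrl.capture("side"); cv2.imwrite("pics/c4.png",cv2.resize(c["image"][190:340,230:410,::-1],None,fx=4,fy=4,interpolation=cv2.INTER_CUBIC)) 
E
```

```text
time_s: 12.8
eef_pos: [613.3, -24.7, 112.0]
ee_rot: [-0.323, 0.068, 0.944, 0.023]
force: [-6.1, 1.1, 3.6]
grip_width: 0.087
grip_force: 35.3
t12.80 block-frame [ 57.4   0.5 112. ] yaw err deg(tool y) -0.02 z [-0.607  0.087 -0.79 ] F [-6.1  1.1  3.6] w 0.087 g 35.3
```

View pics/c4.png

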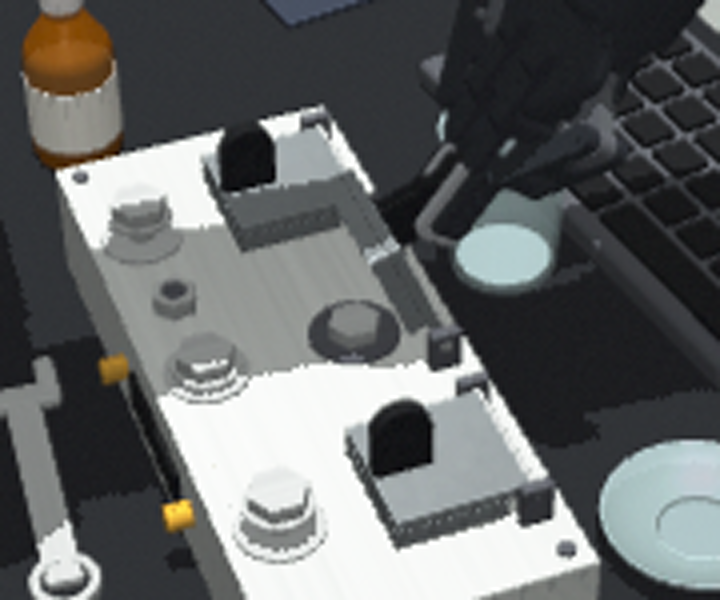

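Cap b stands about 73° open in the gripper, by the arm's kinematics. The nut is exposed at (355,325), caps a and c are shut, and the beaker base at (503,257) hasn't moved. Handing in.

```bash
python3 -c "
from rig import ctrl
print(ctrl.finish_job())"
```

```text
the job is handed in; nothing more can be done
None
```

Bolt b is the loose one: it sank the full 10 mm. Bolt c held firm under 29 N, and I didn't tap bolt a because only one bolt is loose. I handed the job in with the gripper holding cap b about 73° open (worked out from the arm's position), caps a and c shut, and nothing else in the last camera view visibly moved.

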